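# Wedge the spring clip off the vegetable cutter's spindle

### The arm

A 6-joint arm with a two-finger parallel gripper is mounted at the origin on the work surface. World frame = base frame: x ahead of the robot, y to its left, z up, the work surface at z = 0. Lengths are in m, angles in rad, forces in N, time in s.
With the tool pointing down it reaches from about 0.35 to 1 m from the base axis. Payload 7.1 kg.
Tool frame: the origin (TCP) lies between the finger pads; the fingertips stand 22 mm ahead of it and the grasp point (between the pads) lies 3 mm ahead of it; z points along the fingers, y is the line along which they close (so a half turn about z gives the same grasp; the last joint's range is limited). The gripper opens to 85 mm and grips with 20 to 120 N. Pads are 22 mm wide; open, the fingers measure 114 mm over their backs; the gripper's body (76 mm by 85 mm) begins 54 mm behind the grasp point. The pads swing forward as they close: fully open they stand 13 mm farther back than shut.
Start: joints at [1.33, 0.423, 1.63, -0, 1.089, -0.019], TCP at [0.137, 0.61, 0.227] pointing down, gripper open.
Joint ranges: [-3, 3], [-0.9, 2.11], [0.09, 2.58], [-1.31, 4.45], [0.11, 2.69], [-2.54, 2.54]. Speed limits (rad/s): [2.39, 2.39, 3.01, 3.14, 3.14, 3.14].

### API

Orientations are given as a rotation vector (axis times angle).
In Python, from rig import manip gives the robot as it stands. The module is installed in compiled form; this text tells all that it offers. Calls block until the motion is done:
- manip.move_to(position, orientation): joint-space move of the TCP to a pose.
- manip.servo_line(position, orientation=None, rate=0.15): straight line of the TCP; orientation=None keeps the orientation; rate is the mean speed in m/s.
- manip.set_joints(angles): joint-space move.
- manip.command_gripper(opening, f_grip=None): finger opening in m; f_grip is the grip in N (None keeps the last); returns when the fingers have stopped.
- manip.hold(seconds).
- manip.solve_ik(position, orientation): joint angles nearest the present ones, or None.
- manip.camera(name): name is "side" or "top"; returns a dict with "image" (480x640x3 uint8, red, green, blue), "fx", "fy", "cx", "cy" (pixels), "cam_to_world" (4x4, takes a point from camera to world coordinates). Camera axes: x right, y down, z forward; pixel columns grow to the right and rows downward; lengths in m; the calibration is good to about 2 mm. A picture is of the moment at which its call begins. There is no depth.
A pose or a line that the arm cannot do raises manip.IKError and nothing moves.
- manip.sign_off(): hands the job in; it is judged then, once.
Readings, each from a call of its own:
- manip.get_time(): time.
- manip.get_joint_positions(): joint angles.
- manip.get_joint_vel(): joint speeds.
- manip.get_tau(): joint torques, N m.
- manip.get_position(): TCP position.
- manip.get_ee_rot(): TCP orientation.
- manip.get_contact_force(): force on the tool from outside, world axes, zero at the start.
- manip.get_torque(): the same for the moment, N m.
- manip.get_width(): finger opening in m.
- manip.get_grip_force(): force on a finger pad.
Only numpy, scipy, OpenCV 4.12 (cv2) and the standard library are available. Lean on these libraries where they do the work, as an engineer would, in place of code of your own. Each camera call takes 0.05 s, during which the arm holds its last target. There are 200 camera calls.

### The job

A spring clip holds the slicing disc on the vegetable cutter's upright spindle: take the forked wedge lifter by its wooden grip, set it on the disc in front of the clip's tab side, and slide it gently along the disc, prongs either side of the spindle, in under the clip until the clip spreads and springs up over the spindle's cross-pin. Do not touch the clip with the fingers before that, and force neither clip nor disc. Then lay the lifter flat on the worktop and put the clip flat in the shallow metal dish, without pushing the amber jar or the white ramekin about.

Things in the scene. Friction and masses are not known exactly. Their poses are not given: they have to be found in the camera images.
- lifter: forked wedge lifter, slippery bare steel (friction 0.2), 180 long x 53 wide x 62 high, 200-325 g, lying on its flat sole. Origin: on the sole, below the middle of the grip; x to the prong tips, z up. Upright dark wooden grip (friction 0.6) 64 (x) x 22 (y), 22 to 62 above the sole: pinch across y from above. Steel block 22 high from x = -35 to 65, prongs from there to x = 145
- lifter_tip (a point): point on the lifter's sole midway between the two prong tips, 145 ahead of its origin; same axes. Prongs 13 wide, centred at y = +-20, free slot 27 wide between them ending 80 behind the tips; tops slope evenly from 2 high at the tips to 22 at the block (1 in 4)
- spindle_foot (a point): where the upright spindle's axis meets the top of the flat slicing disc (190 across, 100 above the worktop); axes as the cutter's, -x is the side of the clip's tab. The spindle is 13 square, up to 45 above the disc, with a collar 23 across, 3 high at its foot and a round-ended cross-pin along y, 14 thick and 20 long, its centre 14.5 above the disc
- clip: flat bare-steel spring clip 5 thick, 46 wide (y), 70 g, bends for good above about 25 N. Origin: underside, on the spindle's axis; x from tab to open mouth, z up. Bridge at x = -16 to -8, two sprung jaws beyond it to x = 19. Starts below the cross-pin, underside 3 above the disc; springs over once lifted about 13, then sits loosely on the pin, about 20 above the disc, maybe tilted a little
- clip_tab (a point): middle of the clip's turned-up tab, 40 behind the clip's origin (its -x), 18 above its underside; tab 12 wide (y), 4 thick, top 26 above the underside. Pinch it here across y, from above, once the clip is over the cross-pin. A stem 12 wide at clip level joins it to the bridge and fits between the lifter's prongs
- dish: fixed shallow open aluminium dish 140 (x) x 130 (y) x 25 high, wall and floor 3 mm. Origin: centre of its underside, on the worktop
- ramekin: white ramekin, 80 across, 45 high, standing before the cutter; leave alone. Origin: centre of its underside
- jar: amber glass jar with steel lid, 70 across, 90 high, beside the cutter; leave alone. Origin: centre of its underside
- cutter: the fixed vegetable cutter: white housing 250 x 210 with the top 84 above the worktop, disc and spindle on it; the disc dents if the lifter bears on it with over 25 N (clip's share of up to about 15 included). Origin: on the worktop under the spindle's axis; x from the tab's side to the mouth's side of the clip as it starts
- jaw_l (a joint): angle of the clip's left (+y) jaw: 0 closed, about 0.2 when spread on the cross-pin, back near 0 when sprung over. Pushing the lifter in takes up to about 12 N, most with the prong tips 15 to 30 past the spindle's axis; the clip springs over at about 50 to 62. The load makes the arm bear down on the disc: ease it up to keep the press light
- jaw_r (a joint): angle of the clip's right (-y) jaw: 0 closed, about 0.2 when spread on the cross-pin, back near 0 when sprung over
Mind the look-alikes: they are no part of the job. What is shaped like the lifter but red is not meant.

How it is judged:
On the way, in this order (a step that is already met when the one before it is completed fails the run):
1. the lifter is lying on the disc in front of the clip, prongs flat on it, not yet touching the clip (z of clip in the frame of spindle_foot below 0.015 m and horizontal distance between clip and spindle_foot below 0.03 m and contact force between lifter and cutter above 0.5 N and contact force between lifter and clip below 0.3 N and horizontal distance between lifter_tip and spindle_foot below 0.095 m and x of lifter_tip in the frame of spindle_foot below -0.015 m and z of lifter_tip in the frame of spindle_foot below 0.004 m and angle between lifter's own z axis and vertical below 0.12 rad), for 0.1 s.
2. the lifter's prongs lie on the disc, under the clip and past the spindle, with the clip still on (z of clip in the frame of spindle_foot below 0.015 m and horizontal distance between clip and spindle_foot below 0.03 m and x of lifter_tip in the frame of clip above 0.005 m and horizontal distance between lifter_tip and spindle_foot below 0.06 m and contact force between lifter and clip above 0.3 N and angle between lifter's own z axis and vertical below 0.12 rad), for 0.05 s.
3. the clip has sprung over the cross-pin and is still round the spindle, above the cross-pin, not touched by the fingers (z of clip in the frame of spindle_foot above 0.0165 m and horizontal distance between clip and spindle_foot below 0.02 m and value of joint each of jaw_l, jaw_r below 0.08 rad and contact force between the fingers and clip below 0.3 N), for 0.1 s.
At the end, for the whole second after the job is handed in: The clip lies at rest flat (within 0.3 rad) in the dish, its origin within 70 mm of the dish's centre and less than 20 mm above the worktop; the lifter lies at rest flat on its sole on the worktop (sole less than 8 mm above it, tilt below 0.1 rad) (horizontal distance between clip and dish below 0.07 m and height (world z) of clip below 0.02 m and angle between clip's own z axis and vertical below 0.3 rad and linear speed of each of clip, lifter below 0.02 m/s and height (world z) of lifter below 0.008 m and angle between lifter's own z axis and vertical below 0.1 rad); the robot touches nothing.
It fails at once if the fingers touch the clip before it is off the cross-pin ((z of clip in the frame of spindle_foot below 0.015 m and horizontal distance between clip and spindle_foot below 0.03 m) and contact force between the fingers and clip above 0.5 N).
It fails at once if the clip is forced: lifter and clip press on each other with more than 25 N (contact force between lifter and clip above 25 N).
It fails at once if the disc or spindle is dented: the lifter presses on the cutter with more than 25 N (contact force between lifter and cutter above 25 N).
It fails at once if the jar or the ramekin is pushed more than 30 mm (distance of any of jar, ramekin from where it was at the start of the episode above 0.03 m).
It also fails if it takes over 72 s, if anything falls off the work surface, if the arm or the gripper's body presses on something with over 40 N, if the wrist force passes 120 N, or if a joint passes its speed limit or range.

## Working session

There is one attempt and no reset: what is moved stays moved. The work goes in short steps, each a Python script; the robot and the scene stay as the last script left them, time stands still between calls to the robot, and variables do not carry over. Pictures are saved under pics/ and viewed, at most 10 in all, crops included, and the job is handed in when it is done.

```bash
mkdir -p pics
cat > h.py <<'E'
import numpy as np, cv2
from rig import manip
def snap(n,f):
    c=manip.camera(n); cv2.imwrite(f'pics/{f}.png',c['image'][:,:,::-1]); np.savez(f'pics/{f}.npz',**c); return c
def ray(c,uv,z):
    T=np.array(c['cam_to_world']); uv=np.atleast_2d(np.asarray(uv,float))
    d=np.c_[(uv[:,0]-c['cx'])/c['fx'],(uv[:,1]-c['cy'])/c['fy'],np.ones(len(uv))]@T[:3,:3].T
    o=T[:3,3]; return o+d*((z-o[2])/d[:,2])[:,None]
def proj(c,p):
    T=np.array(c['cam_to_world']); q=(np.atleast_2d(p)-T[:3,3])@T[:3,:3]
    return np.c_[q[:,0]/q[:,2]*c['fx']+c['cx'],q[:,1]/q[:,2]*c['fy']+c['cy']]
def load(f): return {k:v for k,v in np.load(f'pics/{f}.npz').items()}
E
python3 - <<'E'
from h import *
a=snap('top','t0');b=snap('side','s0')
for c in(a,b):print(c['fx'],np.round(c['cam_to_world'],3))
print(manip.get_ee_rot(),manip.get_width(),manip.get_time())
E
```

```text
446.9478131361201 [[-0.015 -0.981  0.192  0.222]
 [-1.     0.019  0.019 -0.055]
 [-0.023 -0.192 -0.981  1.286]
 [ 0.     0.     0.     1.   ]]
442.2292208289107 [[ 0.994 -0.086  0.063  0.391]
 [-0.107 -0.767  0.633 -0.733]
 [-0.006 -0.636 -0.771  0.96 ]
 [ 0.     0.     0.     1.   ]]
[-3.47727197e-01 -3.12209455e+00  2.19022952e-03] 0.08534069995431114 0.1
```

View pics/t0.png

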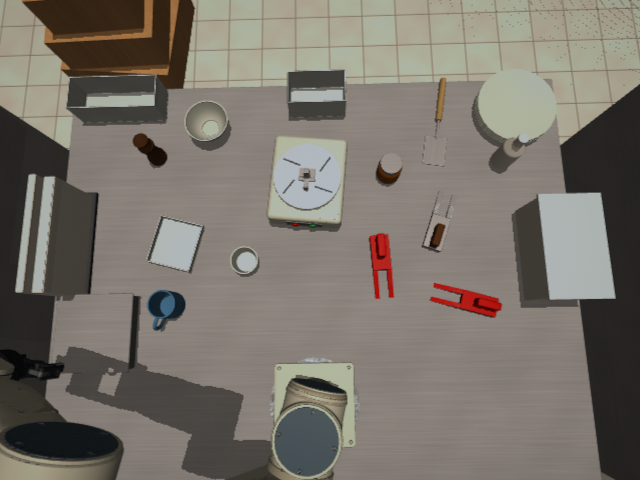

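View pics/s0.png

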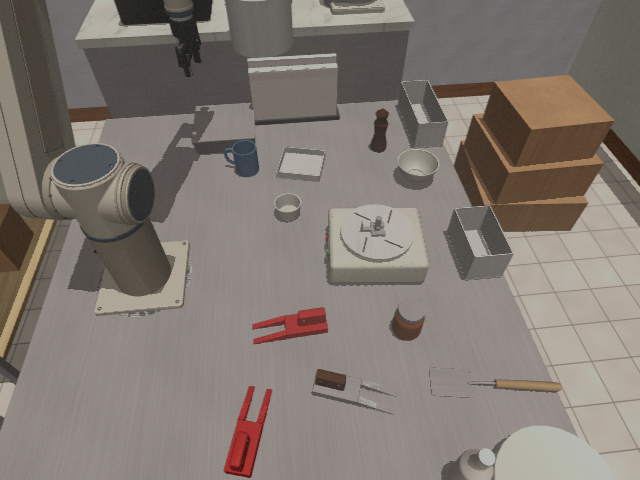

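The one meant is the steel lifter with the dark wooden grip: top view (438,235), side view (355,388), prong tips near (445,195). The red forks at (381,265) and (467,300) are look-alikes, and the spatula at (435,120) is something else. The dish is the shallow tray at (176,244); the boxes at (117,98) and (317,92) are too deep. The cutter is at (308,180) with its tab toward the robot, the jar at (389,168) and the ramekin at (245,261). I'll confirm with one enlarged crop.

Run:
```python
from h import *
t=cv2.imread('pics/t0.png');s=cv2.imread('pics/s0.png')
A=cv2.resize(t[180:260,400:480],(400,300*4//3-100),interpolation=cv2.INTER_CUBIC)[:300]
f=lambda im,u,v:cv2.resize(im[v:v+75,u:u+100],(400,300),interpolation=cv2.INTER_CUBIC)
cv2.imwrite('pics/c0.png',np.vstack([np.hstack([f(t,390,185),f(t,258,140)]),np.hstack([f(s,305,355),f(s,328,200)])]))
```

```text
(no output)
```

View pics/c0.png

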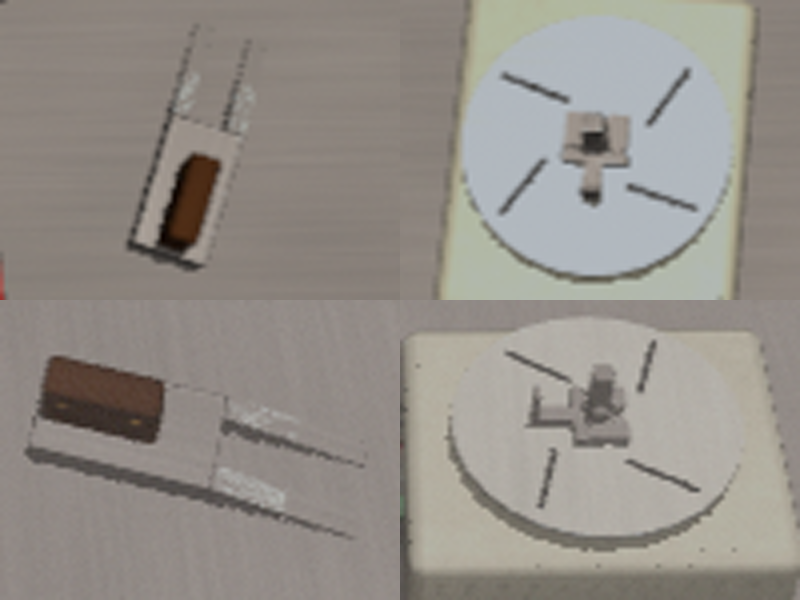

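The crop confirms the steel fork with a wooden grip, and that the clip's tab points toward the robot (stem and tab at top px ≈(406,187)). Now the measurements.

```bash
cat > m.py <<'E'
from h import *
t=load('t0');s=load('s0')
def q(c,u,v,U,V,x): return np.array([[u+a/4-.375,v+b/4-.375] for a,b in x])
# lifter, top view (z by feature)
L=q(t,390,185,0,0,[(133,241),(207,263),(175,117),(243,135)])
P=ray(t,L,.022); print('block BL BR FL FR',P.round(4),np.linalg.norm(P[0]-P[2]),np.linalg.norm(P[0]-P[1]))
T=ray(t,q(t,390,185,0,0,[(197,24),(262,44)]),.002);print('tips',T.round(4))
def blob(c,lo,hi,box):
    h=cv2.cvtColor(c['image'],cv2.COLOR_RGB2HSV);m=cv2.inRange(h,lo,hi);k=np.zeros_like(m);u,v,U,V=box;k[v:V,u:U]=255;m&=k
    cs,_=cv2.findContours(m,0,1);return max(cs,key=cv2.contourArea)[:,0].astype(float)
w=blob(t,(0,110,70),(25,255,255),(415,215,460,255))
R=cv2.minAreaRect((ray(t,w,.062)[:,:2]*1000).astype(np.float32));print('wood top',R)
# disc
w=blob(t,(95,8,150),(130,80,255),(262,140,350,215))
e=cv2.fitEllipse((ray(t,w,.1)[:,:2]*1000).astype(np.float32));print('disc',e)
w=blob(t,(22,15,120),(45,120,255),(262,130,355,235))
print('housing',cv2.minAreaRect((ray(t,w,.084)[:,:2]*1000).astype(np.float32)))
C=ray(t,q(t,258,140,0,0,[(564,110),(630,116),(563,163),(628,166)])-[100,0],.108);print('clip corners',C.round(4))
print('tab top',ray(t,q(t,258,140,0,0,[(592-400,193)]),.129).round(4))
print('spindle top',ray(t,q(t,258,140,0,0,[(594-400,121)]),.145).round(4))
# dish, jar, ramekin
g=t['image'];
w=blob(t,(0,0,195),(179,40,255),(140,205,215,280));print('dish floor',cv2.minAreaRect((ray(t,w,.003)[:,:2]*1000).astype(np.float32)))
print('dish rim',ray(t,[(163,217),(204,227),(190,272),(148,262)],.025).round(3))
print('jar lid',ray(t,[(390,163)],.09),'ramekin',ray(t,[(245,260)],.045))
# side checks
print('side: tips',ray(s,q(s,305,355,0,0,[(365,465-300),(354,538-300)]),.002).round(4))
print('side block BR(bottom crop) FL FR',ray(s,q(s,305,355,0,0,[(30,147),(225,98),(213,188)]),.022).round(4))
w=blob(s,(0,0,0),(179,255,255),(0,0,2,2))
print('side spindle top',ray(s,q(s,328,200,0,0,[(602-400,368-300)]),.145).round(4),'tab top',ray(s,q(s,328,200,0,0,[(536-400,388-300)]),.129).round(4))
E
python3 m.py
```

```text
block BL BR FL FR [[ 0.4311 -0.3195  0.022 ]
 [ 0.4143 -0.3709  0.022 ]
 [ 0.5214 -0.355   0.022 ]
 [ 0.507  -0.4029  0.022 ]] 0.09695166691433836 0.054105313925781405
tips [[ 0.5965 -0.3805  0.002 ]
 [ 0.5802 -0.4272  0.002 ]]
wood top ((453.8927001953125, -356.34326171875), (15.508395195007324, 59.4576530456543), 68.58429718017578)
disc ((619.0339965820312, 6.405632019042969), (182.81536865234375, 185.01004028320312), 84.06346130371094)
housing ((617.6673583984375, 6.108917236328125), (207.0106201171875, 244.12844848632812), 84.3456039428711)
clip corners [[ 0.6416  0.0282  0.108 ]
 [ 0.6362 -0.0175  0.108 ]
 [ 0.6033  0.0291  0.108 ]
 [ 0.6002 -0.0156  0.108 ]]
tab top [[0.575  0.0082 0.129 ]]
spindle top [[0.6203 0.0055 0.145 ]]Traceback (most recent call last):
  File "m.py", line 23, in <module>
    w=blob(t,(0,0,195),(179,40,255),(140,205,215,280));print('dish floor',cv2.minAreaRect((ray(t,w,.003)[:,:2]*1000).astype(np.float32)))
  File "m.py", line 10, in blob
    cs,_=cv2.findContours(m,0,1);return max(cs,key=cv2.contourArea)[:,0].astype(float)
                                        ~~~^^^^^^^^^^^^^^^^^^^^^^^^
ValueError: max() iterable argument is empty
```

```bash
sed -i '/dish floor/d' m.py; python3 m.py | tail -8; python3 -c "
from h import *
print(load('t0')['image'][244,170:182:5], load('t0')['image'][250,225])"
```

```text
[0.396 0.468 0.025]]
jar lid [[ 0.65424017 -0.22716458  0.09      ]] ramekin [[0.39369497 0.1849458  0.045     ]]
side: tips [[ 0.5921 -0.3903  0.002 ]
 [ 0.5777 -0.4284  0.002 ]]
side block BR(bottom crop) FL FR [[ 0.4103 -0.3681  0.022 ]
 [ 0.5196 -0.3524  0.022 ]
 [ 0.5049 -0.4008  0.022 ]]
side spindle top [[0.617 0.013 0.145]] tab top [[0.5764 0.0152 0.129 ]]
[[176 183 183]
 [176 183 183]
 [176 183 183]] [142 134 126]
```

```bash
cat >> h.py <<'E'
from scipy.spatial.transform import Rotation as Ro
def ori(yaw,flip=0,pitch=0):
    y=yaw+np.pi*flip
    return (Ro.from_euler('z',y)*Ro.from_euler('y',pitch)*Ro.from_matrix(np.diag([1.,-1,-1]))).as_rotvec()
E
python3 m.py | sed -n '/dish rim/,/jar/p'
python3 - <<'E'
from h import *
for f in(0,1):
  for p,y in(((.4535,-.3555,.05),-20.7),((.45,.02,.15),-5.5),((.41,.45,.05),-5.5),((.41,.45,.05),-20)):
    print(f,p,manip.solve_ik(p,ori(np.radians(y),f)))
E
```

```text
dish rim [[0.527 0.432 0.025]
 [0.495 0.31  0.025]
 [0.365 0.345 0.025]
 [0.396 0.468 0.025]]
jar lid [[ 0.65424017 -0.22716458  0.09      ]] ramekin [[0.39369497 0.1849458  0.045     ]]
0 (0.4535, -0.3555, 0.05) [-0.68550122  0.60650642  1.83024252  0.          0.70484371  1.24657826]
0 (0.45, 0.02, 0.15) [0.01799378 0.28941665 2.0629836  0.         0.78919241 1.68478321]
0 (0.41, 0.45, 0.05) [0.81232741 0.63994953 1.75513681 0.         0.74650631 2.47911685]
0 (0.41, 0.45, 0.05) None
1 (0.4535, -0.3555, 0.05) [-6.85501223e-01  6.06506423e-01  1.83024252e+00 -4.44089210e-16
  7.04843712e-01 -1.89501440e+00]
1 (0.45, 0.02, 0.15) [ 1.79937761e-02  2.89416646e-01  2.06298360e+00 -4.44089210e-16
  7.89192407e-01 -1.45680944e+00]
1 (0.41, 0.45, 0.05) [ 0.81232741  0.63994953  1.75513681  0.          0.74650631 -0.6624758 ]
1 (0.41, 0.45, 0.05) [ 0.81232741  0.63994953  1.75513681  0.          0.74650631 -0.40940306]
```

```bash
cat > a.py <<'E'
from h import *
o=ori(np.radians(-20.7),1)
manip.move_to([.4535,-.3555,.25],o)
manip.servo_line([.4535,-.3555,.052],o,rate=.12)
manip.command_gripper(0.0,f_grip=80)
print(manip.get_width(),manip.get_grip_force(),manip.get_contact_force())
manip.servo_line([.4535,-.3555,.2],o,rate=.12)
manip.hold(.3)
print(manip.get_width(),manip.get_contact_force(),manip.get_torque(),manip.get_time())
c=snap('side','s1');snap('top','t1')
E
python3 a.py; python3 -c "
from h import *
s=cv2.imread('pics/s1.png')
p=proj(load('s1'),[[.5,-.37,.16]])[0].astype(int);print(p)
u,v=max(p[0]-80,0),max(p[1]-60,0)
cv2.imwrite('pics/c1.png',cv2.resize(s[v:v+120,u:u+160],(640,480),interpolation=cv2.INTER_CUBIC))"
```

```text
0.018937360872707632 78.18781377832693 [-1.52504848  0.65515592  5.13735506]
0.018705034078840093 [-0.32400108 -0.06968045 -1.73450582] [ 0.03022266  0.05634337 -0.0230584 ] 7.7333
[357 360]
```

View pics/c1.png

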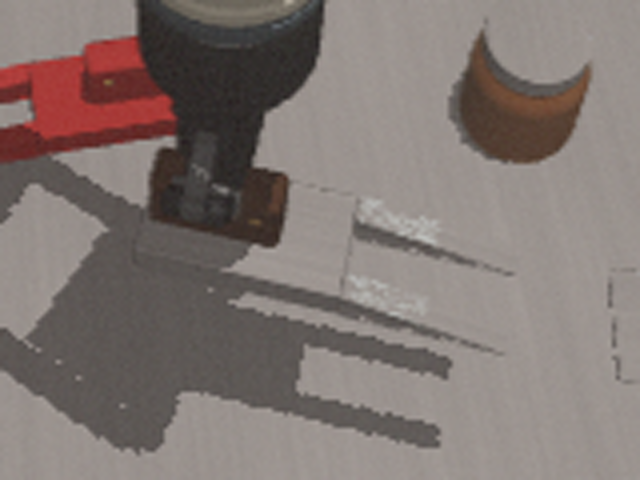

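```bash
cat >> h.py <<'E'
YAW=np.radians(-5.5); S=np.array([.6193,.006,.1])
def atS(xt,dy,z,yaw=YAW):  # TCP for lifter tip at xt,dy in the spindle frame, sole z above disc
    c,s=np.cos(yaw),np.sin(yaw); x=xt-.145
    return [S[0]+c*x-s*dy,S[1]+s*x+c*dy,S[2]+.052+z]
E
python3 - <<'E'
from h import *
o=ori(YAW,1)
manip.servo_line([.4535,-.3555,.26],rate=.2)
manip.move_to(atS(-.06,0,.11),o)
manip.servo_line(atS(-.06,0,.03),o,rate=.1)
manip.hold(.3)
print(manip.get_position(),atS(-.06,0,.03),manip.get_contact_force(),manip.get_torque(),manip.get_time())
c=snap('top','t2');snap('side','s2')
t=cv2.imread('pics/t2.png');s=cv2.imread('pics/s2.png')
f=lambda im,u,v:cv2.resize(im[v:v+75,u:u+100],(400*2,600),interpolation=cv2.INTER_CUBIC)
cv2.imwrite('pics/c2.png',f(t,258,160));cv2.imwrite('pics/c3.png',f(s,310,190))
E
```

```text
[0.41544465 0.02568158 0.18236716] [np.float64(0.41524377933472834), np.float64(0.025648379266645913), np.float64(0.182)] [-0.34271013 -0.14599325 -1.4898796 ] [-0.03192998  0.03300631 -0.02355964] 10.9583
```

View pics/c2.png

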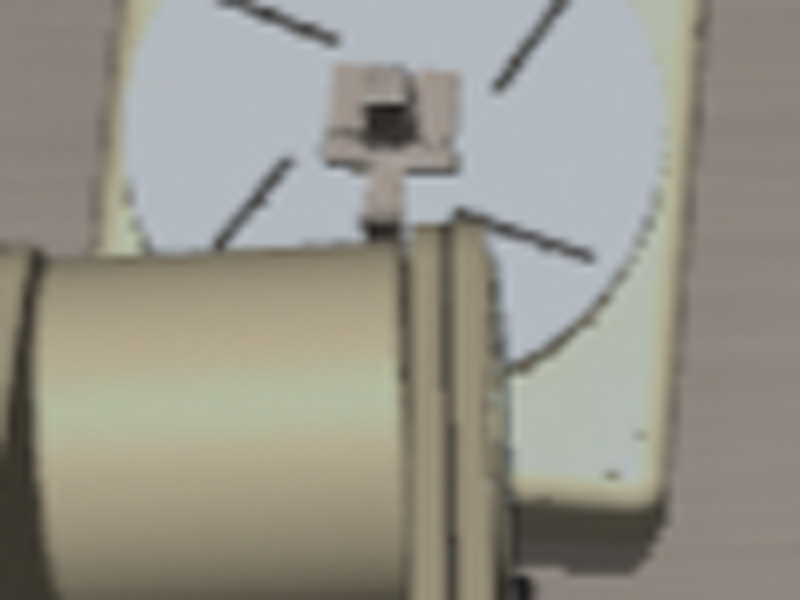

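View pics/c3.png

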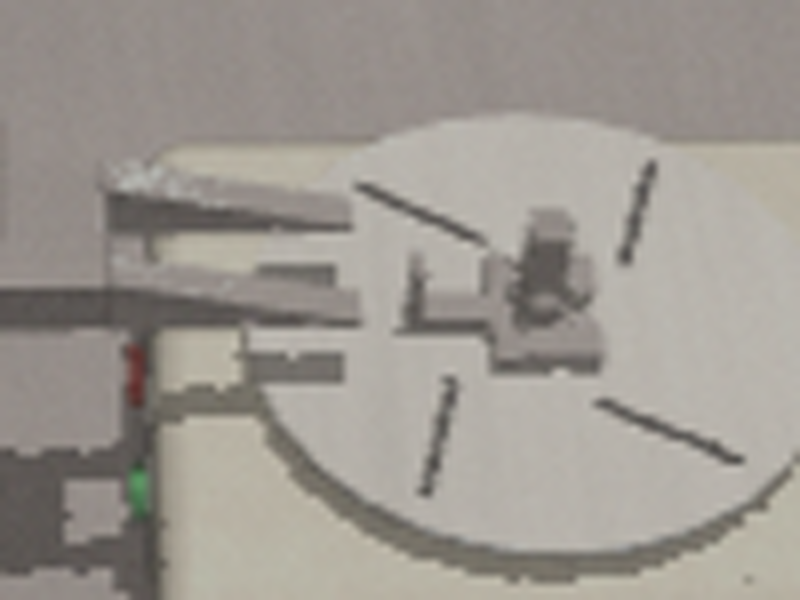

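```bash
cat > m2.py <<'E'
from h import *
s=load('s2')
def sp(pts,z,yaw=YAW):
    uv=np.array(pts,float)/8-.4375+[310,190]
    p=ray(s,uv,z)[:,:2]-S[:2]; c,n=np.cos(yaw),np.sin(yaw)
    return np.c_[c*p[:,0]+n*p[:,1],-n*p[:,0]+c*p[:,1]].round(4)*1000
print('clip top corners (-16,-23),(-16,23),(19,-23)',sp([(489,350),(483,255),(605,350)],.108))
print('clip bottom near',sp([(490,374),(603,373)],.103))
print('stem far/near top (y+-6)',sp([(450,294),(450,321)],.108),'near bottom',sp([(450,334)],.103))
print('tips sole -y edges: R(-26.5) L(13.5)',sp([(360,326),(352,231)],.1304))
print('tips top: R -26.5,-13.5; L 13.5',sp([(360,318),(358,289),(352,223),(350,196)],.1324))
print('slot end/ block front top (-.08) R outer, L outer',sp([(107,253),(107,290)],.1524))
print('R prong sole outer back',sp([(200,326),(107,326)],.1304))
print('spindle top',sp([(551,211)],.145))
E
python3 m2.py
```

```text
clip top corners (-16,-23),(-16,23),(19,-23) [[-20.6 -16.5]
 [-19.   24.6]
 [ 16.4 -17.1]]
clip bottom near [[-20.4 -22.3]
 [ 15.7 -22.5]]
stem far/near top (y+-6) [[-31.1   7.7]
 [-32.1  -4. ]] near bottom [[-31.8  -5.1]]
tips sole -y edges: R(-26.5) L(13.5) [[-63.6 -25.4]
 [-63.6  15.2]]
tips top: R -26.5,-13.5; L 13.5 [[-63.6 -23.8]
 [-63.5 -11.6]
 [-63.6  16.8]
 [-63.6  28.7]]
slot end/ block front top (-.08) R outer, L outer [[-142.6  -13.4]
 [-142.8  -28.8]]
R prong sole outer back [[-113.6  -24.6]
 [-142.7  -24.1]]
spindle top [[-1.9  9.1]]
```

The top view is blocked by the gripper. The side crop shows prong tips at crop px (360,322) and (351,227), and the clip and stem at (450,310). Relative to the clip the lifter is about 0.5 mm to +y, with yaw agreeing within 1° and tips about 60 mm short of the axis. I'll lower it with force feedback.

Run:
```python
from h import *
o=ori(YAW,1); dy=-.0004
manip.servo_line(atS(-.06,dy,.012),o,rate=.05); manip.hold(.3)
b=np.mean([manip.get_contact_force() for _ in range(3)],0); tb=manip.get_torque(); print('base',b,tb)
np.save('base.npy',b)
z=.004; manip.servo_line(atS(-.06,dy,z),o,rate=.03)
while z>-.006:
    manip.servo_line(atS(-.06,dy,z),o,rate=.01); manip.hold(.06)
    f=manip.get_contact_force()-b; print(round(z*1e3,2),f.round(2),(manip.get_torque()-tb).round(3),round(manip.get_position()[2]-.152,5))
    if f[2]>2.5: break
    z-=.0005
manip.hold(.2);print(manip.get_contact_force()-b,manip.get_time())
np.save('z.npy',z)
snap('side','s3')
```

```text
base [ 1.05001463  0.23186478 -1.82136511] [ 0.02563714  0.05034364 -0.00318141]
4.0 [-0.97 -0.75  0.19] [-0.033  0.012  0.027] 0.00408
3.5 [-0.73 -0.38  0.2 ] [-0.059  0.019  0.02 ] 0.00351
3.0 [-1.01 -0.65 -0.23] [ 0.     0.078 -0.006] 0.003
2.5 [-0.57  0.3  -0.65] [-0.03   0.032  0.016] 0.00248
2.0 [-0.99 -1.94 -0.03] [-0.01  -0.017 -0.013] 0.00201
1.5 [-0.92 -0.84  0.28] [-0.022 -0.024  0.017] 0.00148
1.0 [-1.35 -1.05 -0.11] [-0.037 -0.006 -0.005] 0.00101
0.5 [-0.5   0.12 -0.31] [-0.02  -0.093  0.026] 0.0005
0.0 [-0.74  0.28  0.44] [ 0.019 -0.072  0.045] 2e-05
-0.5 [-0.47  0.11  1.44] [-0.086 -0.061  0.029] -0.00049
-1.0 [-1.77 -1.11  1.35] [-0.043 -0.031  0.045] -0.00099
-1.5 [-1.84  0.42  0.4 ] [-0.047 -0.105  0.017] -0.0015
-2.0 [-2.22 -0.73  1.62] [-0.011 -0.028  0.023] -0.00201
-2.5 [-1.5  -0.53  2.89] [-0.04  -0.067  0.019] -0.0025
[-2.23934947  0.39967634  1.96469675] 16.8
```

```bash
cat >> h.py <<'E'
def force(n=4,dt=.02):
    r=[]
    for _ in range(n): manip.hold(dt); r.append(manip.get_contact_force())
    return np.mean(r,0)-np.load('base.npy')
E
python3 - <<'E'
from h import *
o=ori(YAW,1); dy=-.0004; z=-.0015
for x in np.arange(-.06,-.021,.0065):
    manip.servo_line(atS(x,dy,z),o,rate=.03); f=force(); print(round(x*1e3,1),round(z*1e3,2),f.round(2))
    if f[2]>3.5: z+=.0004
    if f[2]<.8: z-=.0003
    if abs(f[1])>4 or f[0]<-6: print('stop');break
print(manip.get_time(),x,z)
snap('side','s4')
s=cv2.imread('pics/s4.png');cv2.imwrite('pics/c4.png',cv2.resize(s[190:265,310:410],(800,600),interpolation=cv2.INTER_CUBIC))
E
```

```text
-60.0 -1.5 [-0.8  -0.3   1.92]
-53.5 -1.5 [-0.73 -0.17  1.15]
-47.0 -1.5 [-0.16 -0.52  1.39]
-40.5 -1.5 [-0.32 -0.17  1.64]
-34.0 -1.5 [-0.17 -0.18  2.02]
-27.5 -1.5 [-0.55 -0.83  2.41]
19.3333 -0.027500000000000004 -0.0015
```

View pics/c4.png

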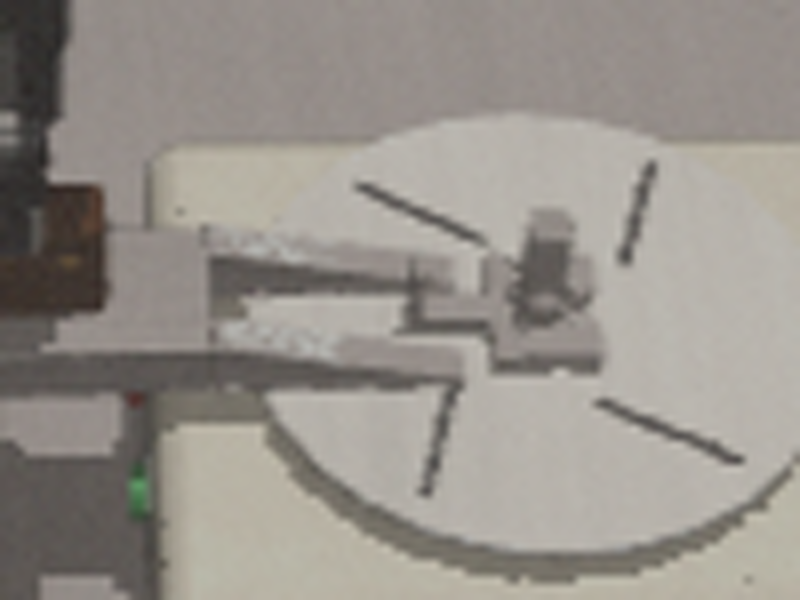

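The prongs straddle the stem: tips at crop px (460,365) and (452,270), stem at (450,310). Checking the centring numerically.

```bash
cat > m3.py <<'E'
from h import *
exec(open('m2.py').read().split("print('clip top")[0].replace("s2","s4"))
print('R tip top far,near; L far,near (-13.5,-26.5,26.5,13.5)',sp([(460,352),(460,380),(452,258),(452,287)],.102))
print('R near edge sole back',sp([(460,386),(270,392)],.1))
import sys
c=s['image'][190:265,310:410].mean(2).astype(int)
for u in (52,54,56,57): print(310+u,c[28:52,u])
E
python3 m3.py
```

```text
R tip top far,near; L far,near (-13.5,-26.5,26.5,13.5) [[-29.  -12. ]
 [-30.  -23.8]
 [-28.4  29. ]
 [-29.4  16.1]]
R near edge sole back [[-29.9 -24.6]
 [-90.7 -26.2]]
362 [178 177 177 158 139 140 122  86  99 103 101  99  88 107 174 144 142 143
 129  96 146 173 175 177]
364 [159 177 176 169 144 142 137 113 118 146 142 145  91 110 176 151 142 144
 143 104 157 176 174 160]
366 [ 86 160 176 178 157 156 158 136 127 147 147 144  86 110 176 159 144 142
 141 101  98  84 102 146]
367 [105 107 179 176 173 173 173 171 156 145 143 144  88 111 178 167 151 142
 143 113  98 164 165 169]
```

```bash
cat > push.py <<'E'
from h import *
import sys
x,z,xe,dy=[float(v)/1e3 for v in sys.argv[1:5]]
o=ori(YAW,1)
while x<xe-1e-6:
    x+=.002
    manip.servo_line(atS(x,dy,z),o,rate=.02); f=force(3,.015)
    print(round(x*1e3,1),round(z*1e3,2),f.round(1),(manip.get_torque()[:2]).round(2))
    if f[2]>1.5: z+=min(.0003*(f[2]-1.5),.0012)
    if f[2]<-.5: z-=.0002
    if abs(f[1])>5 or f[0]<-15 or f[2]>10: print('stop');break
print(manip.get_time(),x*1e3,z*1e3)
E
python3 push.py -27.5 -1.5 10 -1.1
```

```text
-25.5 -1.5 [-1.3 -0.2  3.3] [-0.01 -0.08]
-23.5 -0.95 [-1.2 -0.2  2.9] [-0.07 -0.01]
-21.5 -0.52 [-1.1 -0.1  1.1] [-0.08 -0.11]
-19.5 -0.52 [-0.7 -0.2  1.4] [-0.14 -0.14]
-17.5 -0.52 [-1.1 -0.4  1.9] [-0.12 -0.1 ]
-15.5 -0.4 [-1.  -0.3  2.1] [-0.07 -0.  ]
-13.5 -0.22 [-1.1 -0.5  2.3] [-0.08 -0.01]
-11.5 0.03 [-0.9 -0.6  0.8] [-0.12 -0.02]
-9.5 0.03 [-1.3 -0.6  1.8] [-0.11 -0.03]
-7.5 0.13 [-0.8 -0.2  1.6] [-0.07 -0.04]
-5.5 0.15 [-0.8 -0.2  1.4] [-0.12 -0.02]
-3.5 0.15 [-1.2 -0.3  1.5] [-0.1  -0.01]
-1.5 0.15 [-1.2 -0.4  1.6] [-0.15 -0.02]
0.5 0.19 [-1.5 -0.8  1.8] [-0.11  0.02]
2.5 0.28 [-1.2  0.5  1.6] [-0.07  0.05]
4.5 0.32 [-2.3 -0.1  2.2] [-0.03  0.14]
6.5 0.52 [-1.  -0.2  0.3] [-0.01 -0.02]
8.5 0.52 [-1.  -0.3  0.4] [-0.09  0.12]
10.5 0.52 [-3.   0.1  0.9] [0.01 0.28]
25.0917 10.500000000000005 0.5209358066184885
```

```bash
python3 push.py 10.5 0.45 60 -1.1
```

```text
12.5 0.45 [-5.7  0.8  3.4] [0.06 0.83]
14.5 1.01 [-6.   1.   1.8] [0.05 0.8 ]
16.5 1.1 [-6.5  1.   1.7] [0.01 0.98]
18.5 1.16 [-6.9  0.6  2.2] [0.03 1.06]
20.5 1.36 [-10.2   1.5   3.1] [0.14 1.52]
22.5 1.85 [-12.1   1.8   3.3] [0.21 1.83]
24.5 2.39 [-9.6  2.   2. ] [0.12 1.54]
26.5 2.52 [-7.5  1.4  1. ] [0.18 1.2 ]
28.5 2.52 [-4.7  1.1  0.5] [0.12 0.75]
30.5 2.52 [-1.8 -0.3 -0.9] [0.06 0.32]
32.5 2.32 [-1.7  0.  -0.5] [0.04 0.09]
34.5 2.12 [-1.4  0.2 -0.6] [0.02 0.18]
36.5 1.92 [-2.5  0.3  0.1] [0.13 0.32]
38.5 1.92 [-2.2  0.2 -0.3] [0.14 0.39]
40.5 1.92 [-2.1  0.3 -0.8] [0.07 0.24]
42.5 1.72 [-2.2  0.1 -0.6] [0.1  0.21]
44.5 1.52 [-2.4  0.2 -0.6] [0.13 0.22]
46.5 1.32 [-1.3  0.1 -0.6] [0.11 0.03]
48.5 1.12 [-0.7  0.4 -0.7] [ 0.17 -0.  ]
50.5 0.92 [-0.7  0.8 -0.1] [ 0.09 -0.06]
52.5 0.92 [-0.9  0.5 -0.3] [ 0.13 -0.06]
54.5 0.92 [-0.3  0.4  0.2] [ 0.16 -0.04]
56.5 0.92 [-0.6  0.7 -0.2] [0.13 0.03]
58.5 0.92 [-1.   0.1 -0.4] [ 0.16 -0.04]
60.5 0.92 [-1.4  0.5  0.1] [ 0.15 -0.1 ]
32.5917 60.50000000000004 0.9234678353315608
```

Run:
```python
from h import *
snap('side','s5')
s=cv2.imread('pics/s5.png');cv2.imwrite('pics/c5.png',cv2.resize(s[190:265,310:410],(800,600),interpolation=cv2.INTER_CUBIC))
```

```text
(no output)
```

View pics/c5.png

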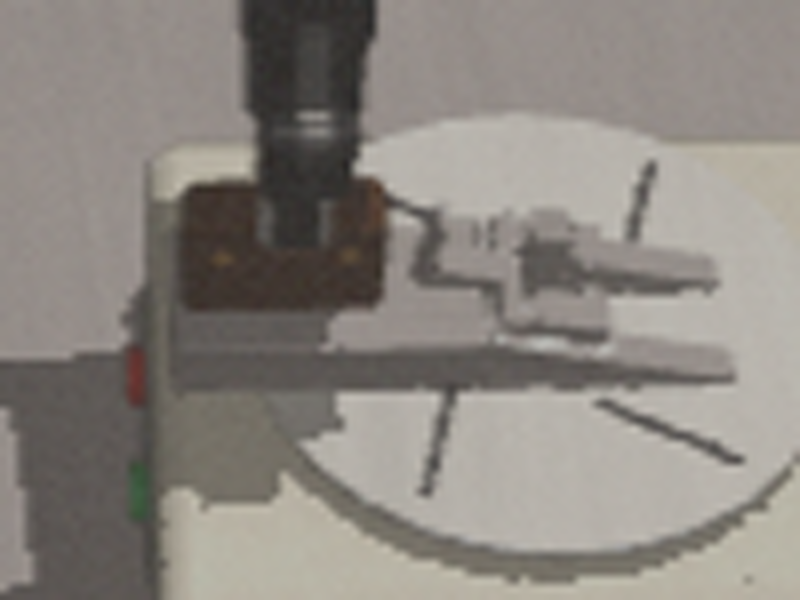

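The clip's near edge rose about 34 crop px (now around row 340), roughly 17 mm. It has therefore sprung over, tilted a little, and the forces are near zero. Withdrawing and laying the lifter down.

Run:
```python
from h import *
o=ori(YAW,1); dy=-.0011
for x in (.045,.03,.015,0,-.015):
    manip.servo_line(atS(x,dy,.0009),o,rate=.05); print(x,(manip.get_contact_force()-np.load('base.npy')).round(1))
manip.servo_line(atS(-.11,dy,.0015),o,rate=.12)
manip.servo_line(atS(-.125,dy,.08),o,rate=.15)
snap('side','s6');snap('top','t6')
o=ori(np.radians(-20.7),1)
manip.move_to([.4535,-.3555,.2],o)
manip.servo_line([.4535,-.3555,.07],o,rate=.15)
b=force(3);z=.055
while z>.049:
    manip.servo_line([.4535,-.3555,z],o,rate=.02);f=force(2)-b;print(z,f.round(2))
    if f[2]>2:break
    z-=.001
manip.command_gripper(.05)
manip.servo_line([.4535,-.3555,.2],o,rate=.2)
print(manip.get_time())
manip.move_to([.42,-.25,.25],o)
snap('side','s7');snap('top','t7');print(manip.get_time())
f=lambda im,u,v:cv2.resize(im[v:v+75,u:u+100],(400,300),interpolation=cv2.INTER_CUBIC)
s=cv2.imread('pics/s7.png');t=cv2.imread('pics/t7.png')
cv2.imwrite('pics/c7.png',np.vstack([np.hstack([f(t,390,185),f(t,258,140)]),np.hstack([f(s,305,355),f(s,328,190)])]))
```

```text
0.045 [-1.3  0.2 -0.7]
0.03 [-0.8  0.5  0.2]
0.015 [-0.9 -0.5 -0. ]
0 [-1.1  0.9  0.2]
-0.015 [-0.7  0.4  0.6]
0.055 [-0.26 -0.22 -0.4 ]
0.054 [-0.27  0.24 -0.65]
0.053 [0.06 0.55 0.19]
0.052 [-1.02  2.77  6.16]
42.2583
42.9167
```

View pics/c7.png

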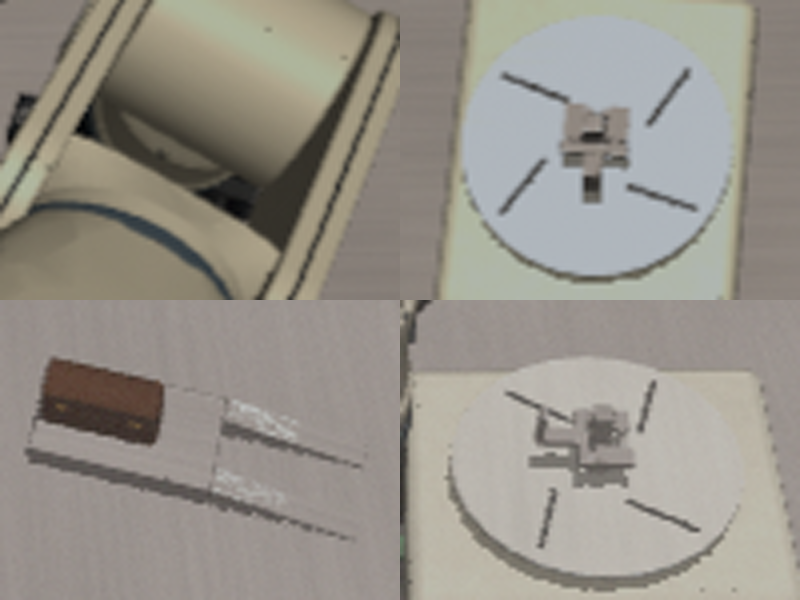

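The lifter lies flat at its old place (side crop around (190,450)). The clip sits over the pin, with its tab at top crop (592,180) and side crop (546,410). Triangulating the tab.

Run:
```python
from h import *
t=load('t7');s=load('s7')
a=np.array([[(592-400)/4-.375+258,175/4-.375+140]]); b=np.array([[(546-400)/4-.375+328,(408-300)/4-.375+190]])
for z in(.138,.142,.146,.150,.154): print(z,ray(t,a,z)[0,:2].round(4),ray(s,b,z)[0,:2].round(4))
g=lambda c,u,v,w,h:print(c['image'].mean(2).astype(int)[v:v+h,u:u+w])
g(t,300,178,12,15);g(s,358,212,14,20)
# clip plates: near bottom edges
n=np.array([[(580-400)/4,(470-300)/4],[(632-400)/4,(466-300)/4]])-.375+[328,190]
for z in(.117,.12,.123): print(z,ray(s,n,z)[:,:2].round(4))
```

```text
0.138 [0.5848 0.0076] [0.5836 0.0234]
0.142 [0.5836 0.0074] [0.5826 0.0198]
0.146 [0.5823 0.0072] [0.5817 0.0161]
0.15 [0.581  0.0069] [0.5808 0.0124]
0.154 [0.5798 0.0067] [0.5798 0.0087]
[[ 76  70  67  82 111 120 121 132 121 103 121 141]
 [ 99  99 100 109 129 137 135 137 114 111 119  83]
 [ 99 100 100 110 130 137 136 135 119 100 100 100]
 [119 119 119 125 135 137 137 128 117 120 120 119]
 [181 181 181 168 145 138 135 129 153 181 181 181]
 [181 181 181 163 136 129 122 106 138 181 182 181]
 [181 181 181 141  54  55  67  71 133 181 181 181]
 [181 181 181 141  47  46  46  57 135 181 181 181]
 [181 182 181 140  47  46  46  59 136 181 181 181]
 [181 181 181 142  60  60  57  71 140 181 181 181]
 [181 181 181 150  97  97  93  92 143 181 181 181]
 [181 181 181 151  97  97  97  96 144 181 181 181]
 [181 181 182 157 119 119 119 119 151 181 181 181]
 [181 181 181 181 181 181 181 182 182 181 181 181]
 [181 181 181 181 181 181 181 182 181 182 181 181]]
[[181 184 184 183 181 182 181 181 181 184 185 183 183 183]
 [176 183 184 182 182 180 180 181 182 183 183 182 182 182]
 [103 153 179 181 182 181 1
[... 469 characters left out ...]
5 129 146 153 151 149 151 152 150]
 [179 180 180 147  95  88 140 148 148 148 150 149 148 149]
 [178 182 181 145  94  90 140 149 149 151 149 149 148 149]
 [177 180 181 162 112 101 104 117 119 120 120 120 121 131]
 [179 180 179 182 150 141 122 115 115 114 116 116 104  96]
 [179 179 180 181 181 180 180 180 180 180 181 179 137 117]
 [177 181 180 178 180 180 134 114 115 172 180 179 136 118]
 [177 181 135 115 115 117 116 114 114 117 116 117 117 118]
 [179 179 137 115 118 116 115 117 115 117 116 115 117 115]
 [178 180 136 121 119 118 116 116 119 115 116 117 117 117]]
0.117 [[ 0.6006 -0.0127]
 [ 0.634  -0.0131]]
0.12 [[ 0.5999 -0.0153]
 [ 0.6331 -0.0157]]
0.123 [[ 0.5991 -0.0179]
 [ 0.6323 -0.0182]]
```

Run:
```python
from h import *
o=ori(YAW,1); p=[.581,.0082]
manip.move_to(p+[.215],o)
manip.servo_line(p+[.142],o,rate=.1)
b=force(2)
manip.command_gripper(0.,f_grip=50)
print(manip.get_width(),manip.get_grip_force(),force(2)-b)
for z in (.155,.17,.185,.2,.215):
    manip.servo_line(p+[z],o,rate=.06); print(z,(manip.get_contact_force()-np.load('base.npy')).round(1),manip.get_width())
manip.servo_line(p+[.24],o,rate=.1)
snap('side','s8');print(manip.get_time())
s=cv2.imread('pics/s8.png');cv2.imwrite('pics/c8.png',cv2.resize(s[150:240,300:420],(640,480),interpolation=cv2.INTER_CUBIC))
```

```text
2.192746138202883e-05 0.0 [-0.54561716 -0.14322971  0.25487104]
0.155 [-0.8 -0.   0.7] -8.275718598157928e-05
0.17 [-0.5 -0.1  1.7] 1.6691493136532782e-05
0.185 [-0.3 -0.2  2. ] 2.321915956861945e-05
0.2 [-2.2 -0.3  2.5] -0.0001617877309076181
0.215 [-1.5 -0.6  1.9] 0.00015711942259348047
47.9917
```

View pics/c8.png

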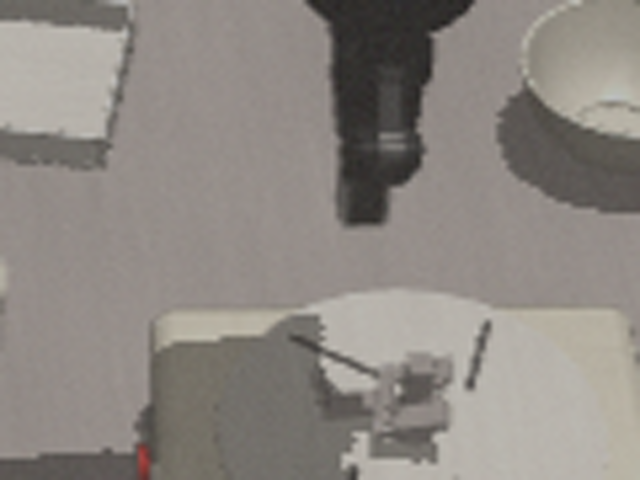

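The picture shows the fingers closed on nothing: width 0, and the clip still sits on the spindle at crop (415,400). I'll clear the view and measure again with masks.

Run:
```python
from h import *
manip.move_to([.45,.26,.25],ori(YAW,1)); manip.command_gripper(.05)
t=snap('top','t9');s=snap('side','s9');print(manip.get_time())
t7=load('t7')
def mask(c,box,th):
    g=c['image'].astype(int).mean(2);u,v,U,V=box
    return (g[v:V,u:U]<th).astype(np.uint8)
for n,c in(('t7',t7),('t9',t)):
    m=mask(c,(288,158,330,200),165);k,l,st,ce=cv2.connectedComponentsWithStats(m)
    for i in range(1,k):
        if st[i,4]>40:
            print(n,st[i]+[288,158,0,0,0],ce[i]+[288,158])
            mm=l==i; print([(r+158,int(np.where(mm[r])[0].min())+288,int(np.where(mm[r])[0].max())+288) for r in range(42) if mm[r].any()])
print(t['image'].mean(2).astype(int)[164:194,296:322])
print(s['image'].mean(2).astype(int)[206:240,356:392:1])
```

```text
49.725
t7 [288 159  28  32 348] [305.19827586 174.80747126]
[(159, 288, 288), (160, 288, 290), (161, 288, 293), (162, 290, 295), (163, 293, 298), (164, 295, 300), (165, 298, 300), (166, 299, 304), (167, 299, 315), (168, 299, 315), (169, 299, 315), (170, 299, 315), (171, 299, 315), (172, 299, 314), (173, 299, 314), (174, 299, 314), (175, 298, 314), (176, 297, 314), (177, 298, 315), (178, 298, 314), (179, 298, 315), (180, 298, 315), (181, 298, 315), (182, 304, 314), (183, 303, 308), (184, 303, 308), (185, 303, 308), (186, 303, 308), (187, 303, 308), (188, 303, 308), (189, 303, 308), (190, 303, 308)]
t7 [319 158  11  14  45] [324.11111111 164.4       ]
[(158, 328, 329), (159, 327, 329), (160, 326, 329), (161, 325, 328), (162, 325, 327), (163, 324, 326), (164, 323, 326), (165, 322, 325), (166, 322, 324), (167, 321, 323), (168, 320, 323), (169, 320, 322), (170, 319, 321), (171, 319, 320)]
t9 [288 159  28  35 362] [304.44751381 176.06077348]
[(159, 288, 288), (160, 288, 290), (161, 288, 293), (162, 290, 295), (163, 293, 298), (164, 295, 300), (165, 298, 300), (166, 300, 303), (167, 300, 30
[... 3500 characters left out ...]
 117 173 188 188 188 188 188 188 188
  188 189 188 189 189 174 139 113]
 [188 189 188 188 156 103 103  97  94 148 188 188 188 188 189 188 189 189
  189 188 189 189 189 189 189 188]
 [188 188 188 188 156 102 102 102 102 150 188 188 189 188 188 189 188 189
  189 188 188 188 188 188 189 188]
 [188 188 189 188 155  99 100 100 111 157 188 188 188 189 189 189 188 188
  188 188 189 188 189 188 188 188]
 [188 189 188 188 162 122 121 122 156 189 189 188 188 188 188 188 189 188
  188 188 188 188 188 188 188 189]]
[[142 139 141 ... 155 141 141]
 [131 154 174 ... 173 177 167]
 [175 176 177 ... 174 174 174]
 ...
 [170 171 170 ... 175 175 176]
 [170 172 170 ... 177 174 176]
 [171 169 170 ... 178 173 175]]
```

Run:
```python
from h import *
np.set_printoptions(linewidth=250,threshold=100000)
t=load('t9');s=load('s9')
a=[(302.8,188.8)]
for z in(.125,.13,.135,.14,.146): 
    p=ray(t,a,z)[0]; print(z,p[:2].round(4),'side px',proj(s,[p])[0].round(1))
print('stem row185.5 mid 304',ray(t,[(304.2,185.5)],.12).round(4),'plate rear L/R',ray(t,[(298,178.8),(312,182.3)],.125).round(4))
print('plate front corners',ray(t,[(299.5,165.7),(315.2,168.5)],.125).round(4))
g=s['image'].mean(2).astype(int)
print('cols',list(range(354,384)))
for r in range(208,238): print(r,g[r,354:384])
```

```text
0.125 [0.5738 0.0161] side px [360.5 222.5]
0.13 [0.5723 0.0158] side px [360.  221.3]
0.135 [0.5708 0.0155] side px [359.6 220.1]
0.14 [0.5693 0.0151] side px [359.2 218.9]
0.146 [0.5675 0.0148] side px [358.6 217.5]
stem row185.5 mid 304 [[0.5846 0.0125 0.12  ]] plate rear L/R [[ 0.6023  0.0289  0.125 ]
 [ 0.5916 -0.009   0.125 ]]
plate front corners [[ 0.6396  0.0246  0.125 ]
 [ 0.6306 -0.0182  0.125 ]]
cols [354, 355, 356, 357, 358, 359, 360, 361, 362, 363, 364, 365, 366, 367, 368, 369, 370, 371, 372, 373, 374, 375, 376, 377, 378, 379, 380, 381, 382, 383]
208 [158 165 175 176 177 177 177 175 176 173 175 175 175 176 174 176 177 177 176 175 174 175 173 172 172 174 174 174 174 176]
209 [179 175 172 174 175 177 177 176 177 176 175 176 177 176 177 176 177 175 174 173 174 174 176 173 174 173 174 175 176 176]
210 [177 175 172 175 176 175 177 177 176 176 173 175 177 177 177 177 175 177 176 174 178 174 172 175 173 175 174 173 173 177]
211 [177 173 173 173 174 176 176 176 178 174 174 175 176 177 175 176 175 177 177 174 174 175 174 174 172 175 175 176 176 176]
212 [158 169 172 172 175 177 1
[... 2545 characters left out ...]
4 174 173 129 105 108 138 120  96  89  90  93  93  87  95 165 178 177]
233 [174 173 174 172 171 172 175 172 174 173 172 175 176 173 173 129 110 110 112 114 113 110 104  99 102 109 112 115 167 177]
234 [174 169 171 170 171 173 176 173 172 171 175 174 173 172 173 129 109 110 111 113 112 115 113 111 111 115 111 113 168 176]
235 [174 171 174 169 169 171 175 173 172 174 175 174 172 172 173 132 111 111 113 113 114 113 113 112 111 112 112 109 169 177]
236 [173 172 174 172 169 173 175 173 174 173 175 173 175 173 174 172 172 174 174 178 177 177 176 132 114 168 133 113 168 177]
237 [173 173 170 171 170 173 173 173 173 171 174 127 104 162 174 173 173 174 178 176 177 177 175 175 175 175 178 172 175 177]
```

Fused from both views: the clip is now tilted tab-down by about 0.25 rad and yawed about -12°. The tab top is near (0.571, 0.0155, 0.134), at top px (302.8,188.8) and side px (359.2,220.2). Regrasping there.

Run:
```python
from h import *
o=ori(np.radians(-12),1); p=[.5725,.015]
manip.move_to(p+[.2],o)
manip.servo_line(p+[.132],o,rate=.1)
manip.command_gripper(0.,f_grip=60)
w=manip.get_width();print(w,manip.get_grip_force(),manip.get_time())
if w>.008:
    for z in (.15,.17,.195):
        manip.servo_line(p+[z],o,rate=.06); print(z,(manip.get_contact_force()-np.load('base.npy')).round(1),manip.get_width())
    manip.servo_line(p+[.24],o,rate=.15)
    y=np.radians(-15.4);o=ori(y,1);d=[.446-.029*np.cos(y),.389-.029*np.sin(y)]
    manip.move_to(d+[.15],o)
    print(manip.get_width(),manip.get_time())
    s=snap('side','s10');snap('top','t10')
    g=s['image'].mean(2).astype(int)
    print(s['image'][[0]].shape,proj(s,[d+[.13]]),proj(s,[[.446,.389,.13]]))
else:
    manip.servo_line(p+[.22],o,rate=.15)
```

```text
0.00013416582587497792 0.0 52.1667
```

Run:
```python
from h import *
s=snap('side','s10');print(manip.get_time(),manip.get_position(),manip.get_width())
g=s['image'].mean(2).astype(int);g9=load('s9')['image'].mean(2).astype(int)
print('cols 352..383')
for r in range(210,238): print(r,' '.join('%3d'%v for v in g[r,352:384]))
print(proj(s,[[.5725,.015,.22-.022],[.5725,.015,.132-.022],[.5725,.015,.132]]))
```

```text
52.95 [0.57167797 0.01499162 0.21886375] -0.00031335446799802907
cols 352..383
210 124 113 116 112 112 112 166 180 178 179 177 178 177 177 177 181 178 176 178 177 179 176 177 177 176 175 176 177 178 176 176 176
211 112 112 113 112 111 111 169 179 179 179 177 177 176 177 178 178 178 176 180 178 177 178 176 178 178 177 178 176 177 177 177 178
212 109 112 103 109 111 112 169 179 178 178 177 178 177 176 176 178 179 178 179 178 177 177 177 175 176 176 175 178 177 178 177 179
213 108 112  86  62  68  93 166 178 178 179 177 175 176 177 177 177 179 178 179 178 178 177 177 176 176 174 174 177 178 178 178 178
214 112 111 111 101  80  81 101 148 173 177 178 177 176 176 177 178 178 178 178 179 178 178 177 177 177 176 174 175 179 178 176 179
215 111 110 115 114 111 147 108  84  98 149 175 176 177 177 177 178 179 178 178 178 179 179 179 176 177 176 174 176 177 179 178 177
216 111 112 114 112 110 109 169 157 131  92  84 122 168 176 176 177 178 178 177 178 178 179 178 177 154 143 145 146 151 174 178 170
217 111 109 113 112 109 111 168 179 178 177 130  92  84 101 146 172 178 179 179 179 177 177 176 1
[... 2062 characters left out ...]
 175 176 175 177 175 175 132 113 113 112 115 113 106 108 101 102 112 113 110 171 179
234 113 112 108 108 108 109 110 109 113 113 165 175 177 177 176 176 176 130 111 112 113 114 112 116 113 114 114 113 110 114 170 178
235 111 111 112 110 109 108 112 109 111 113 166 176 175 176 176 177 175 133 112 115 117 113 116 115 115 112 115 117 113 113 170 181
236 112 114 109 110 109 109 109 108 110 111 112 166 177 177 176 175 175 176 175 176 178 178 178 180 178 136 113 169 134 115 169 179
237 113 111 111 110 111 111 110 112 113 109 113 109 166 127 103 167 177 174 174 176 178 179 178 179 180 176 175 178 177 175 179 179
[[362.0312084  202.54447309]
 [359.65339499 226.80010282]
 [360.22092484 221.01083701]]
```

Run:
```python
from h import *
s=load('s10')
print('s8 tip pred',proj(s,[[.581,.0082,.24-.022]]),'seen ~ (367.9,192.2)')
print('s10 tip pred',proj(s,[[.5717,.015,.2189-.022]]))
g=s['image'].mean(2).astype(int)
for r in range(184,208): print(r,' '.join('%3d'%v for v in g[r,350:376]))
print(manip.get_joint_positions().round(3),manip.get_ee_rot())
```

```text
s8 tip pred [[366.62161634 198.30312347]] seen ~ (367.9,192.2)
s10 tip pred [[361.67416266 202.89293522]]
184 145 144 143 143 144 142 142 144  95  59  54  55  66  77  77  75  76  62  56  60  73 133 143 142 145 142
185 146 141 142 144 144 144 143 144  90  56  51  51  60  59  65  65  65  57  53  51 112 140 141 141 142 146
186 143 143 141 142 143 143 143 124  73  51  43  43  53  55  58  54  50  50  46  67 135 144 142 144 146 144
187 144 141 143 143 145 144 141 123  70  52  50  48  47  57  53  54  47  46  48  61 133 144 146 143 145 143
188 145 143 145 143 143 144 144 143  93  55  50  52  50  53  51  50  50  49  48  86 137 144 142 146 146 143
189 144 144 140 142 144 144 141 144 103  69  54  48  53  53  52  52  55  52  53 131 143 144 143 143 143 142
190 145 143 141 143 141 143 144 143 114  89  59  53  48  52  54  49  72  98 114 136 143 142 143 144 145 142
191 146 146 142 142 143 141 142 143 114  90  62  52  51  51  50  51  73 100 135 143 144 144 144 143 143 143
192 143 143 144 143 145 144 140 145  99  86  63  47  52  50  53  52  84 101 133 139 142 144 144 143 143 145
193 144 145 145 142 14
[... 991 characters left out ...]
42 144 140 140 142 144 141 140 144 143 142 138 140 140 142 142 145
203 141 143 143 145 141 142 141 144 143 142 142 144 143 146 145 143 142 144 143 142 141 139 142 143 145 146
204 142 142 142 142 143 141 142 142 142 143 144 144 144 142 145 143 142 145 145 157 158 159 161 166 170 170
205 142 143 143 145 146 141 142 143 143 144 146 142 144 154 159 177 179 179 178 178 177 179 177 175 177 175
206 140 141 145 144 140 143 141 139 142 150 158 169 177 177 177 179 179 180 178 179 177 179 178 175 177 178
207 135 136 136 135 135 134 133 155 178 180 178 179 179 178 176 177 180 180 179 178 176 179 177 176 176 178
[ 0.005  0.356  1.755 -0.     1.033 -1.356] [-3.28203487e-01 -3.12244206e+00  3.67144763e-04]
```

The clip did not move at all, so the fingers never reached it. The visible fingertip is at side px v≈196.7 against 202.9 predicted, and s8 shows the same 6 px difference. The tips therefore stand about 22 mm higher than I assumed, so I must go about 20 mm lower, guarded by force.

Run:
```python
from h import *
o=ori(np.radians(-12),1); p=[.5725,.015]
manip.command_gripper(.05)
manip.servo_line(p+[.132],o,rate=.12)
b=force(2,.02); z=.132
while z>.1135:
    z-=.004; manip.servo_line(p+[z],o,rate=.04); f=manip.get_contact_force()-np.load('base.npy')-b
    if np.abs(f).max()>4: print('contact',z,f); manip.servo_line(p+[z+.002],o,rate=.04); break
manip.command_gripper(0.,f_grip=60)
w=manip.get_width();print(z,w,manip.get_grip_force(),manip.get_time())
if w>.008:
    for z in (.13,.15,.175):
        manip.servo_line(p+[z],o,rate=.08); print(z,(manip.get_contact_force()-np.load('base.npy')).round(1),manip.get_width())
    manip.servo_line(p+[.23],o,rate=.15)
    print(manip.get_width(),manip.get_time()); snap('side','s11')
```

```text
0.11199999999999999 0.008638795791278308 58.433221411833074 56.1167
0.13 [-0.5  0.2  0.3] 0.008799527741034345
0.15 [-0.8 -0.   0.8] 0.008704440423785893
0.175 [-0.3  0.2  1.3] 0.00908743614059483
0.00897077676215878 57.875
```

Run:
```python
from h import *
y=np.radians(-15.4);o=ori(y,1);d=[.446-.029*np.cos(y),.389-.029*np.sin(y)]
manip.move_to(d+[.10],o)
print(manip.get_width(),manip.get_time())
manip.servo_line(d+[.03],o,rate=.12); b=force(2,.02); z=.03
while z>.009:
    z-=.003; manip.servo_line(d+[z],o,rate=.04); f=manip.get_contact_force()-np.load('base.npy')-b
    if np.abs(f[2])>3: print('contact',z,f); break
manip.command_gripper(.035)
print(z,manip.get_time())
manip.servo_line(d+[.12],o,rate=.15)
manip.move_to([.35,.2,.25],o)
t=snap('top','t12');s=snap('side','s12');print(manip.get_time())
np.set_printoptions(linewidth=250)
t0=load('t0')
for n,c,c0 in(('top',t,t0),('side',s,load('s0'))):
    q=proj(c,[[.446,.389,.005]])[0].astype(int);u,v=q-[30,26]
    D=(np.abs(c['image'].astype(int)-c0['image']).max(2)[v:v+52,u:u+60]>18).astype(np.uint8)
    k,l,st,ce=cv2.connectedComponentsWithStats(D)
    for i in range(1,k):
        if st[i,4]>12:
            R=cv2.minAreaRect((ray(c,np.argwhere(l==i)[:,::-1]+[u,v],.006)[:,:2]*1000).astype(np.float32));print(n,st[i],(ce[i]+[u,v]).round(1),ray(c,[ce[i]+[u,v]],.006).round(3),R)
```

```text
0.008414563129061189 59.5167
contact 0.009000000000000005 [-4.02910375 -1.86949979 14.89227695]
0.009000000000000005 62.4
64.3583
top [   0    0   60   52 2737] [178.3 245.7] [[0.445 0.389 0.006]] ((449.25946044921875, 391.30487060546875), (180.83189392089844, 151.47898864746094), 88.99305725097656)
side [ 21  19  21  13 151] [302.1 166.6] [[0.451 0.39  0.006]] ((445.8189392089844, 392.4661560058594), (57.451866149902344, 68.93730926513672), 78.24346923828125)
```

```bash
python3 -c "
from rig import manip
print(manip.sign_off(),manip.get_time())"
```

```text
the job is handed in; nothing more can be done
the job is handed in; nothing more can be done
```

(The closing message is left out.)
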